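# Centre-punch the drill spot on a bracket blank

## Task

Take the centre punch out of its wooden stand, set its point in the small pit on the clamped bracket blank and press it straight down, gently, until its hidden spring snaps once; stop pressing as soon as it does, before it bottoms hard. Then stand the punch back in its stand and let go, leaving everything else alone.

Things in the scene. Friction and masses are not known exactly. Their poses are not given: they have to be found in the camera images.
- punch_grip (a point): spring-loaded centre punch (loose, about 0.4 kg, upright in the stand at first): centre of its blue round barrel, 24 mm in diameter, 64 mm tall; z up along the punch. Underside of the brass collar (34 mm wide, 6 mm thick): 38 mm below this point; point of the nose: 108 mm below, nose out. Top of the cap: 38 mm above.
- punch: the same punch; origin on its axis at the underside of the brass collar, which rests on the stand's top when home; z up. Below the collar: a steel sleeve 18 mm wide, 45 mm long, then the nose, 10 mm wide, to 70 mm below the collar
- punch_tip (a point): the rounded point of the nose (3 mm wide). Pressed, the nose first slides in against a light spring (1.2 N, 0.1 N per mm) for a hidden 1 to 14 mm, differing each time; then the main spring adds 2 N and 2 N per mm until, at 12 to 15 N in all, it snaps: the load drops at once by some 4 to 9 N. The nose bottoms on a rigid stop 2 mm after the snap. It slides out again when lifted.
- hammer (a joint): the hammer hidden inside the punch (cannot be seen; the snap is felt as the drop of load), slide in m: 0 before, jumps to 0.0045 when the spring snaps and stays there; it cannot be re-cocked here
- blank: aluminium bracket blank 124 x 38 x 8 mm (long along its x), held level by two clamp bars near its ends (tops 12 mm above the blank, 84 mm apart) on a pale wooden block 150 x 90 x 20 mm, all fixed; origin at the centre of the blank's underside, 20 mm above the worktop.
- pit (a point): the drill spot: centre of a round dark pit 7 mm wide and 3 mm deep in the blank, in the middle of a scribed cross; the point lies level with the blank's top, 28 mm above the worktop. It is 15 mm from the blank's centre
- seat (a point): wooden stand for the punch, 64 x 64 mm and 80 mm tall on a 92 mm foot, fixed for the run: centre of the mouth of its upright through-hole, 23 mm wide, 70 mm deep, level with the stand's top. The punch is home when its collar rests on the stand's top with the sleeve in this hole (punch origin at this point)
- mug: spotted mug, bystander behind the work
- honey_jar: honey jar with a yellow lid, bystander
- label_tape: roll of tape, bystander
- tumbler: clear glass tumbler, bystander
- marker: green and white marker pen lying at the left, bystander

How it is judged:
By the outcome, as a careful person would: the job done as asked, in the order asked, and still so for the second after the job is handed in, with the robot touching nothing.
It also fails if it takes over 72 s, if anything falls off the work surface, if the arm or the gripper's body presses on something with over 40 N, if the wrist force passes 120 N, or if a joint passes its speed limit or range.

## Robot

A 6-joint arm with a two-finger parallel gripper is mounted at the origin on a cart in front of the work surface, level with it; the furniture and walls round the work are solid. World frame = base frame: x ahead of the robot, y to its left, z up, the work surface at z = 0. Lengths are in m, angles in rad, forces in N, time in s.
With the tool pointing down it reaches from about 0.325 to 0.775 m from the base axis. Payload 5.5 kg.
Tool frame: the origin (TCP) lies between the finger pads; the fingertips stand 8 mm ahead of it and the grasp point (between the pads) lies 11 mm behind it (tcp_to_tips is the distance from the TCP to the fingertips, in m); z points along the fingers, y is the direction in which the jaws open and shut (so a half turn about z gives the same grasp; the last joint's range is limited). The gripper opens to 88 mm and grips with 3 to 60 N. Pads are 20 mm wide; open, the fingers measure 115 mm over their backs; the gripper's body (75 mm by 178 mm) begins 61 mm behind the grasp point.
Start: joints at [-1.403, 0.091, 1.231, -0, 1.82, -0.057], TCP at [0.134, -0.585, 0.231] pointing down, gripper open.
Joint ranges: [-2.87, 2.87], [-0.86, 2.18], [0.17, 2.46], [-1.51, 4.65], [0.06, 2.69], [-2.65, 2.65]. Speed limits (rad/s): [2.57, 2.57, 3.01, 3.14, 3.14, 3.14].

## Interface

Orientations are given as a unit quaternion [w, x, y, z].
In Python, from bench import * gives the robot as it stands. Calls block until the motion is done:
- move_to(position, orientation): joint-space move of the TCP to a pose.
- move_l(position, speed=0.15, orientation=None): straight line of the TCP; orientation=None keeps the orientation; speed is the mean speed in m/s.
- movej(angles): joint-space move.
- gripper_open() and close(): open the fingers fully, or close them until they stop; the grip force is fixed at half the most.
- hold(seconds).
- inverse_kinematics(position, orientation): joint angles nearest the present ones, or None.
- state(): the state.
- get_image(name): name is "scene" or "side" or "wrist"; returns a dict with "frame" (384x512x3 uint8, blue, green, red), "depth" (384x512 float32, m along the optical axis (not along the pixel's ray), 0 where there is no reading), "camera_matrix" (3x3 intrinsics, pixels), "k1" (the pictures are not rectified: a ray, as slopes to the right and down, at radius r is drawn at 1 + k1 r^2 times it, then the intrinsics apply), "view" (4x4, takes a point from world to camera coordinates). Camera axes: x right, y up, looking along -z (the intrinsics and any distortion apply to the point x, -y, -z); pixel columns grow to the right and rows downward; lengths in m; the calibration is good to about 2 mm. A picture is of the moment at which its call begins.
A pose or a line that the arm cannot do raises IKError and nothing moves.
- job_done(): hands the job in, once; it reports no verdict.
The state is a dict: "time": time; "joint_pos": joint angles; "dq": joint speeds; "joint_torque": joint torques, N m; "ee_pos": TCP position; "ee_rot": TCP orientation; "ft_force": force on the tool from outside, world axes, zero at the start; "moment": the same for the moment, N m; "finger_gap": finger opening in m.
Only numpy, scipy, OpenCV 4.12 (cv2) and the standard library are available. Lean on these libraries where they do the work, as an engineer would, in place of code of your own. Each camera call takes 0.05 s, during which the arm holds its last target. There are 200 camera calls.

## Working session

There is one attempt and no reset: what is moved stays moved. The work goes in short steps, each a Python script; the robot and the scene stay as the last script left them, time stands still between calls to the robot, and variables do not carry over. Pictures are saved under pics/ and viewed, about 8 in all and at most 12, crops included, and the job is handed in when it is done.

```bash
ls; mkdir -p pics
python3 - <<'E'
from bench import *
import cv2, numpy as np
s=state(); print(s)
ims=[get_image(n) for n in("scene","side","wrist")]
for n,i in zip(("scene","side","wrist"),ims):
    print(n,i["camera_matrix"].round(1).tolist(),i["k1"],i["view"].round(3).tolist())
    cv2.imwrite(f"pics/{n}0.png",i["frame"]); 
    np.savez(f"pics/{n}0.npz",**i)
a=np.hstack([ims[0]["frame"],ims[1]["frame"]]);cv2.imwrite("pics/a.png",cv2.resize(a,(800,300),interpolation=cv2.INTER_AREA))
E
```

```text
pics
{'time': 0.0, 'joint_pos': array([-1.40269241e+00,  9.18501832e-02,  1.23186417e+00, -1.56017705e-05,
        1.81978784e+00, -5.66825890e-02]), 'dq': array([ 0.00078896,  0.0014522 ,  0.0002446 , -0.00071849,  0.00100502,
       -0.00146508]), 'joint_torque': array([-4.76743116e-04, -4.46454978e+01, -4.06445646e+01,  6.97720447e-02,
        2.95412389e-02, -1.51016861e-04]), 'ee_pos': array([ 0.13369637, -0.58463327,  0.22952432]), 'ee_rot': array([-9.52865813e-04,  9.93690286e-01,  1.12154820e-01, -6.07136761e-05]), 'ft_force': array([-0.56628141, -0.38551051, -0.45877582]), 'moment': array([ 0.00137555, -0.06503067, -0.03005852]), 'finger_gap': 0.08756076461887988}
scene [[357.1, 0.0, 255.8], [0.0, 357.1, 196.1], [0.0, 0.0, 1.0]] -0.06734644137784133 [[-0.483, -0.875, 0.021, 0.366], [0.481, -0.245, 0.842, -0.32], [-0.732, 0.417, 0.539, -0.521], [0.0, 0.0, 0.0, 1.0]]
side [[374.2, 0.0, 256.9], [0.0, 374.2, 192.9], [0.0, 0.0, 1.0]] -0.024429741070735877 [[0.943, -0.332, 0.002, -0.51], [0.175, 0.502, 0.847, -0.253], [-0.282, -0.799, 0.531, -0.876], [0.0, 0.0, 0.0, 1.0]]
wrist [[312.5, 0.0, 257.2], [0.0, 312.5, 186.7], [0.0, 0.0, 1.0]] -0.06822207834656274 [[0.222, -0.975, -0.002, -0.6], [0.937, 0.214, -0.277, 0.033], [0.271, 0.06, 0.961, -0.389], [0.0, 0.0, 0.0, 1.0]]
```

View pics/scene0.png

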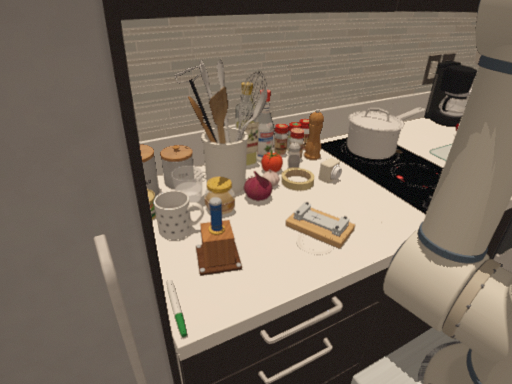

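View pics/side0.png

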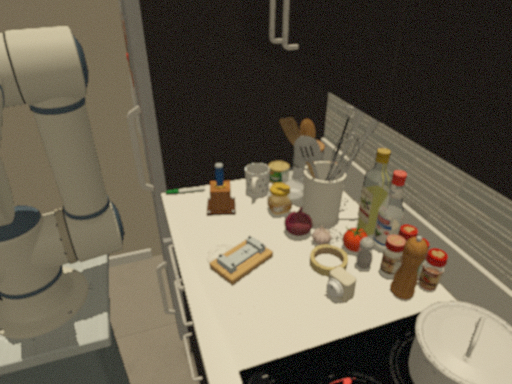

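Scene: punch barrel at ~(217,217) on the stand, blank at ~(320,222), pit not readable. Side: punch ~(219,174), blank ~(242,258). Next I triangulate these and take a wrist look from above.

```bash
cat > h.py <<'E'
from bench import *
import cv2, numpy as np
def ray(im,uv):
    uv=np.asarray(uv,float).reshape(-1,2); K=im["camera_matrix"]
    d=(uv-K[:2,2])/[K[0,0],K[1,1]]; s=d.copy()
    for _ in range(20): s=d/(1+im["k1"]*(s**2).sum(1,keepdims=True))
    V=im["view"]; R=V[:3,:3]; o=-R.T@V[:3,3]
    c=np.c_[s[:,0],-s[:,1],-np.ones(len(s))]
    return o,c@R
def onplane(im,uv,z):
    o,d=ray(im,uv); return o+d*((z-o[2])/d[:,2])[:,None]
def tri(rs):
    A=0;b=0
    for o,d in rs:
        d=d[0]/np.linalg.norm(d[0]); P=np.eye(3)-np.outer(d,d); A=A+P; b=b+P@o
    return np.linalg.solve(A,b)
def project(im,p):
    c=im["view"][:3,:3]@np.asarray(p)+im["view"][:3,3]; s=np.array([c[0],-c[1]])/-c[2]
    s=s*(1+im["k1"]*(s@s)); return im["camera_matrix"][:2,:2]@s+im["camera_matrix"][:2,2]
def blob(im,lo,hi,box=None):
    m=cv2.inRange(cv2.cvtColor(im["frame"],cv2.COLOR_BGR2HSV),lo,hi)
    if box: k=np.zeros_like(m); k[box[1]:box[3],box[0]:box[2]]=1; m*=k
    n,l,st,c=cv2.connectedComponentsWithStats(m)
    i=1+np.argmax(st[1:,4]); return c[i],st[i],(l==i)
def down(yaw): # tool z down, jaw (y) axis at angle yaw from world y ; x axis at yaw from world x, y flipped
    return np.array([0,np.cos(yaw/2),np.sin(yaw/2),0])
E
python3 - <<'E'
from h import *
L=lambda n:{k:(v if v.ndim else v.item()) for k,v in np.load(f"pics/{n}0.npz").items()}
a,b=L("scene"),L("side")
ca,sa,_=blob(a,(100,120,30),(125,255,255),(200,195,235,240)); cb,sb,_=blob(b,(100,120,30),(125,255,255),(205,160,235,190))
print(ca,sa,cb,sb); print("blue",tri([ray(a,ca),ray(b,cb)]))
print("block c",onplane(a,[320,222],.028),onplane(b,[242,258],.028))
# block by colour : wood in boxes
for im,box in((a,(275,195,365,250)),(b,(200,230,285,290))):
    # use depth to get height mask 
    v,u=np.mgrid[box[1]:box[3],box[0]:box[2]]; uv=np.c_[u.ravel(),v.ravel()]
    o,d=ray(im,uv); dep=im["depth"][v.ravel(),u.ravel()]
    V=im["view"]; fw=-(d@V[2,:3]); P=o+d*(dep/fw)[:,None]
    m=(P[:,2]>.012)&(P[:,2]<.06)&(dep>0); print(m.sum(),P[m].mean(0))
    r=cv2.minAreaRect(P[m][:,:2].astype(np.float32)); print(r)
E
```

```text
[215.91608392 217.74125874] [211 210  10  17 143] [218.95833333 175.63541667] [215 169   9  15  96]
blue [0.49993668 0.23899938 0.11442746]
block c [[ 0.47583853 -0.02152731  0.028     ]] [[ 0.48399643 -0.04535472  0.028     ]]
1496 [ 0.47370584 -0.02218603  0.02472062]
((0.48440277576446533, -0.0293397456407547), (0.15008944272994995, 0.09252513945102692), 26.5205135345459)
1491 [ 0.48104669 -0.04178533  0.02629225]
((0.4856225848197937, -0.03018813580274582), (0.1519537717103958, 0.09208627045154572), 25.912033081054688)
```

Run:
```python
from h import *
move_to([0.455,-0.030,0.22],down(0.0)); 
im=get_image("wrist"); np.savez("pics/w1.npz",**im)
b=im["frame"].copy()
for p in ([.485,-.03,.028],):
    print(project(im,p))
cv2.imwrite("pics/w1.png",b)
move_to([0.45,0.239,0.26],down(0.0))
im=get_image("wrist"); np.savez("pics/w2.npz",**im); cv2.imwrite("pics/w2.png",im["frame"])
print(project(im,[.5,.239,.156]), state()["joint_pos"],state()["time"])
```

```text
[256.35183463 139.8723363 ]
[255.58991353 129.98815333] [ 4.19256701e-01 -1.44095223e-01  1.41009145e+00 -5.34873350e-04
  1.87602246e+00  1.99157277e+00] 3.6
```

View pics/w1.png

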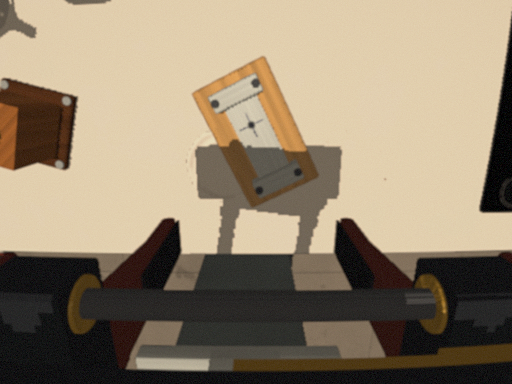

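View pics/w2.png

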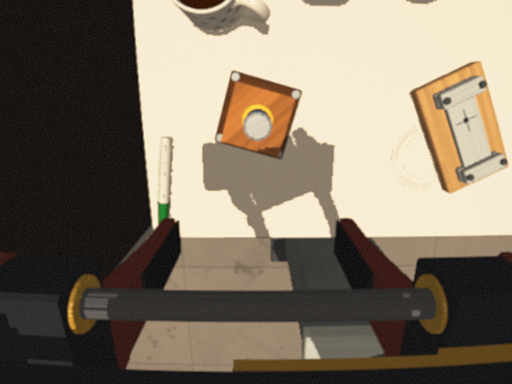

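w1: pit at (251,125), blank clear. w2: cap at (257,125), stand top around it, pit at (466,120); the mug is behind and not in the way of jaws along y.

Run:
```python
from h import *
L=lambda n:{k:(v if v.ndim else v.item()) for k,v in np.load(f"pics/{n}.npz").items()}
a,b=L("w1"),L("w2")
def dark(im,c,r=5):
    g=cv2.cvtColor(im["frame"],cv2.COLOR_BGR2GRAY).astype(float); x,y=c
    w=g[y-r:y+r+1,x-r:x+r+1]; w=np.clip(np.median(w)*.7-w,0,None); v,u=np.mgrid[y-r:y+r+1,x-r:x+r+1]
    return np.array([(u*w).sum(),(v*w).sum()])/w.sum()
for im,c in((a,(251,125)),(b,(466,120))):
    p=dark(im,c); print("pit",p,onplane(im,p,.028))
# blank/block rect: depth-based
for n,im,box,lo,hi in(("block",a,(180,40,330,215),.012,.06),("stand",b,(200,60,320,170),.07,.085),("cap",b,(235,100,280,145),.145,.17)):
    v,u=np.mgrid[box[1]:box[3],box[0]:box[2]]; o,d=ray(im,np.c_[u.ravel(),v.ravel()])
    dep=im["depth"][v.ravel(),u.ravel()]; P=o+d*(dep/-(d@im["view"][2,:3]))[:,None]
    m=(P[:,2]>lo)&(P[:,2]<hi); print(n,m.sum(),np.median(P[m][:,2]),cv2.minAreaRect(P[m][:,:2].astype(np.float32)))
    if n=="cap":
        print(cv2.minEnclosingCircle(P[m][:,:2].astype(np.float32)))
f=b["frame"]; hsv=cv2.cvtColor(f,cv2.COLOR_BGR2HSV)
c,s,_=blob(b,(0,0,90),(179,60,255),(243,108,272,142)); print("cap px",c,s,onplane(b,c,.156))
cv2.imwrite("pics/z.png",cv2.resize(np.hstack([f[55:175,200:320],a["frame"][60:180,190:310]]),None,fx=3.3,fy=3.3,interpolation=cv2.INTER_CUBIC))
```

```text
pit [250.92052866 124.54376931] [[ 0.50172401 -0.02412032  0.028     ]]
pit [465.50842266 119.70859768] [[ 0.50168357 -0.02269713  0.028     ]]
block 10442 0.019750085647940202 ((0.4881536662578583, -0.031246960163116455), (0.1510528177022934, 0.09077277779579163), 26.44497299194336)
stand 2952 0.07889781582470892 ((0.5028478503227234, 0.23745742440223694), (0.06451009958982468, 0.06373821198940277), 74.1526107788086)
cap 668 0.1544720043104743 ((0.5033653974533081, 0.23757199943065643), (0.023673349991440773, 0.023108070716261864), 44.94845962524414)
((0.5031459331512451, 0.23754705488681793), 0.01211555115878582)
cap px [256.976  125.0016] [244 111  27  29 625] [[0.50401501 0.23786539 0.156     ]]
```

View pics/z.png

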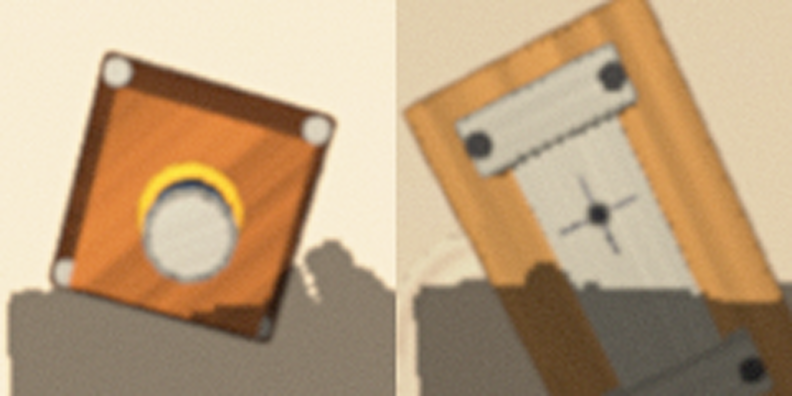

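Run:
```python
from h import *
q=down(0.0)
move_l([.5035,.2376,.26],.2,q); move_l([.5035,.2376,.107],.15)
close(); s=state(); print("gap",s["finger_gap"],s["ee_pos"],s["ft_force"])
hold(.2); print(state()["ft_force"])
move_l([.5035,.2376,.22],.1); print(state()["finger_gap"],state()["ft_force"],state()["ee_pos"])
move_l([.5017,-.0236,.22],.2); move_l([.5017,-.0236,.147],.1); hold(.3)
im=get_image("wrist"); np.savez("pics/w3.npz",**im); 
s=state(); print(s["time"],s["ee_pos"],s["ft_force"],s["finger_gap"])
print("tip pred",project(im,s["ee_pos"]-[0,0,.097]),"pit pred",project(im,[.5017,-.0236,.028]))
x,y=project(im,[.5017,-.0236,.04]).astype(int); x0,y0=max(x-80,0),max(y-70,0)
print(x0,y0)
cv2.imwrite("pics/w3.png",np.vstack([cv2.resize(im["frame"][y0:y0+110,x0:x0+160],None,fx=5,fy=5,interpolation=cv2.INTER_CUBIC)]))
for n in("scene","side"):
    i=get_image(n); np.savez(f"pics/{n}3.npz",**i)
```

```text
gap 0.023434606850349655 [0.50347528 0.23776012 0.10697315] [0.1300935  1.14399311 0.34211448]
[ 0.24958891  0.58275463 -0.343371  ]
0.023573500770741083 [ 0.26810209 -0.18309264 -4.39057518] [0.50321863 0.23747925 0.21891242]
10.3583 [ 0.50186847 -0.02363025  0.14737434] [ 0.04221811 -0.54030454 -4.25361517] 0.023328580336921978
tip pred [256.87890955 190.9728029 ] pit pred [256.86465282 183.99443822]
176 117
```

View pics/w3.png

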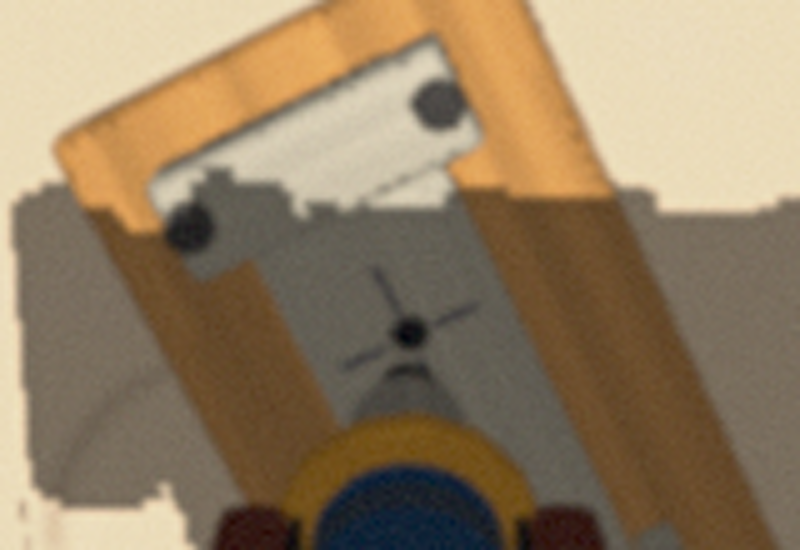

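Pit at (257.8,183.2), nose point at ~(257.4,190.7), 22 mm above it: matches prediction within ~0.7 mm. I shift slightly, go to about 4 mm above and check.

Run:
```python
from h import *
p=[.5023,-.0241,.1295]
move_l(p,.06); hold(.3)
im=get_image("wrist"); np.savez("pics/w4.npz",**im)
s=state(); print(s["time"],s["ee_pos"],s["ft_force"])
print("tip pred",project(im,s["ee_pos"]-[0,0,.097]),"pit pred",project(im,[.5023,-.0241,.028]))
t=lambda f,x0,y0,w,h,k:cv2.resize(f[y0:y0+h,x0:x0+w],None,fx=k,fy=k,interpolation=cv2.INTER_CUBIC)
x,y=project(im,[.5023,-.0241,.030]).astype(int)
A=t(im["frame"],x-20,y-20,40,40,10); print("wrist crop",x-20,y-20)
sc=get_image("side"); np.savez("pics/side4.npz",**sc); x2,y2=project(sc,[.5023,-.0241,.030]).astype(int); print("side crop",x2-20,y2-20,project(sc,[.5023,-.0241,.028]))
cv2.imwrite("pics/w4.png",np.hstack([A,t(sc["frame"],x2-20,y2-20,40,40,10)]))
```

```text
11.25 [ 0.50242823 -0.02409363  0.12980187] [-0.34023214  0.48796262 -3.59673618]
tip pred [256.87148007 190.94874208] pit pred [256.883743   189.45757948]
wrist crop 236 170
side crop 226 230 [246.2162698  251.27561421]
```

View pics/w4.png

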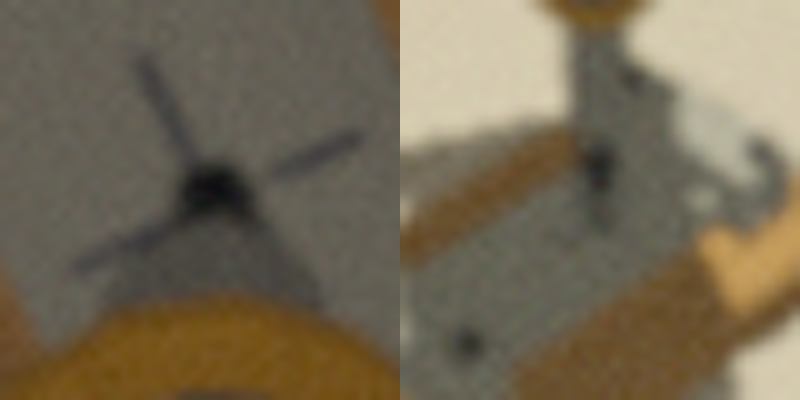

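Wrist crop: nose point sits over the pit at the cross intersection (~(257.2,189.8), ≤0.5 mm off). Pressing in small guarded steps.

```bash
cat > press.py <<'E'
from h import *
x,y=.5023,-.0242; z=.1295
base=np.mean([state()["ft_force"][2] for _ in range(5)]); print("base",base)
mx=0; log=[]; res="limit"
while z>.0985:
    step=.0002 if mx>4 else .0004
    z-=step; move_l([x,y,z],.01 if mx<=4 else .004)
    s=state(); F=s["ft_force"]-[0,0,base]; f=F[2]; log.append((round(s["time"],2),round(z*1e3,1),*F.round(1)))
    if mx>8.5 and f<mx-3: res="snap"; break
    if f>18: res="too high"; break
    mx=max(mx,f)
if res!="limit": move_l([x,y,z+.004],.05)
s=state(); print(res,mx,s["time"],s["ee_pos"],s["ft_force"],s["finger_gap"])
for l in log[::5][:-1]+log[-14:]: print(*l)
E
python3 press.py
```

```text
base -4.772901692674125
snap 12.760045169487057 29.8 [ 0.50153218 -0.02411021  0.10808191] [-1.41185227 -0.61766302 -1.33648946] 0.023688093525516474
11.55 129.1 -0.2 0.5 0.3
12.8 127.1 1.4 0.1 -0.6
14.05 125.1 0.7 -0.3 0.9
15.3 123.1 0.5 0.2 0.6
16.55 121.1 -0.2 -0.1 1.2
17.8 119.1 0.2 0.0 2.8
19.05 117.1 0.1 0.5 1.9
20.3 115.1 -0.1 -0.4 2.2
21.55 113.1 -0.2 0.7 2.0
22.8 111.1 -0.2 -0.6 3.8
24.05 109.5 -0.8 0.6 5.8
25.3 108.5 -0.0 0.0 7.8
26.55 107.5 0.3 -0.3 9.3
27.8 106.5 0.4 0.6 11.2
26.3 107.7 -0.1 -0.2 10.6
26.55 107.5 0.3 -0.3 9.3
26.8 107.3 0.2 0.2 10.1
27.05 107.1 -0.3 0.6 10.1
27.3 106.9 -0.3 0.3 10.4
27.55 106.7 0.1 0.5 11.1
27.8 106.5 0.4 0.6 11.2
28.05 106.3 0.3 0.9 11.7
28.3 106.1 -0.3 0.7 11.9
28.55 105.9 -0.9 -0.5 11.9
28.8 105.7 -1.7 0.5 11.6
29.05 105.5 -0.4 0.3 12.8
29.3 105.3 -1.1 0.4 12.6
29.55 105.1 0.2 0.5 5.8
```

Clear snap: 12.6 → 5.8 N, pressing stopped. Lifting and carrying back above the stand, checking alignment before insertion.

Run:
```python
from h import *
move_l([.5023,-.0242,.22],.12)
move_l([.5035,.2376,.22],.2); move_l([.5035,.2376,.19],.1); hold(.3)
s=state(); print(s["time"],s["ee_pos"],s["ft_force"],s["finger_gap"])
ims=[get_image(n) for n in("wrist","scene","side")]
out=[]
for im,r in zip(ims,(45,24,24)):
    x,y=project(im,[.5035,.2376,.11]).astype(int); print(x-r,y-r,[project(im,[.5035,.2376,z]).round(1) for z in(.08,.093)])
    out.append(cv2.resize(im["frame"][y-r:y+r,x-r:x+r],(266,266),interpolation=cv2.INTER_CUBIC))
cv2.imwrite("pics/w5.png",cv2.resize(np.hstack(out),None,fx=1,fy=1))
```

```text
33.0833 [0.50373384 0.23770348 0.19071743] [ 0.3986379   0.16240512 -4.08790415] 0.023346333417461625
212 152 [array([257.1, 186.7]), array([257.1, 191. ])]
191 193 [array([216. , 229.1]), array([215.7, 224.2])]
195 153 [array([220.4, 185.8]), array([220.2, 182.2])]
```

View pics/w5.png

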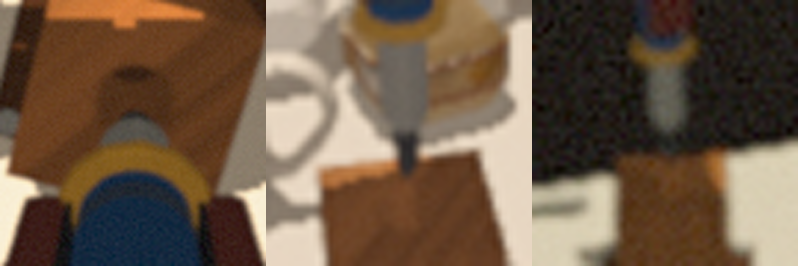

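Wrist crop: dark hole mouth centred at ~(258,187), predicted (257.1,186.7); the punch hangs upright over it. Inserting with a force guard.

Run:
```python
from h import *
b=np.mean([state()["ft_force"] for _ in range(5)],axis=0); z=.19; hit=None
x,y=.5033,.2373
while z>.1045:
    z-=.006 if z>.1135 else .0006
    move_l([x,y,z],.06 if z>.112 else .02); s=state(); F=s["ft_force"]-b
    if np.abs(F).max()>2.5: print(round(z,4),F.round(1))
    if F[2]>4 or np.hypot(F[0],F[1])>6: hit=z; break
print("stop",hit,z,F.round(1),s["time"],s["ee_pos"])
```

```text
0.1066 [-0.8 -0.7  2.8]
0.106 [-3.3 -1.   7.4]
stop 0.1059999999999999 0.1059999999999999 [-3.3 -1.   7.4] 39.1833 [0.50340378 0.23732512 0.10696489]
```

Run:
```python
from h import *
move_l([.5033,.2373,.1068],.02); gripper_open(); hold(.2)
move_l([.5033,.2373,.25],.15); move_l([.45,.2376,.26],.15); hold(.3)
im=get_image("wrist"); s=state(); print(s["time"],s["ft_force"],s["finger_gap"])
for n,box,lo,hi in(("stand",(200,60,320,170),.07,.0835),("cap",(235,100,280,145),.145,.17)):
    v,u=np.mgrid[box[1]:box[3],box[0]:box[2]]; o,d=ray(im,np.c_[u.ravel(),v.ravel()])
    dep=im["depth"][v.ravel(),u.ravel()]; P=o+d*(dep/-(d@im["view"][2,:3]))[:,None]
    m=(P[:,2]>lo)&(P[:,2]<hi); print(n,m.sum(),np.median(P[m][:,2]),cv2.minAreaRect(P[m][:,:2].astype(np.float32)))
sc=get_image("scene"); cv2.imwrite("pics/f.png",np.hstack([cv2.resize(im["frame"][40:180,190:330],(400,400)),cv2.resize(sc["frame"][170:290,140:260],(400,400),interpolation=cv2.INTER_CUBIC)]))
```

```text
42.6833 [-0.32119787 -0.10528514 -0.69181922] 0.08763481967605598
stand 2837 0.07882876225556035 ((0.5027620196342468, 0.23747152090072632), (0.06430711597204208, 0.0638863667845726), 74.09041595458984)
cap 668 0.15449051559908636 ((0.5031844973564148, 0.23693515360355377), (0.02347559481859207, 0.02226393111050129), 0.6145822405815125)
```

View pics/f.png

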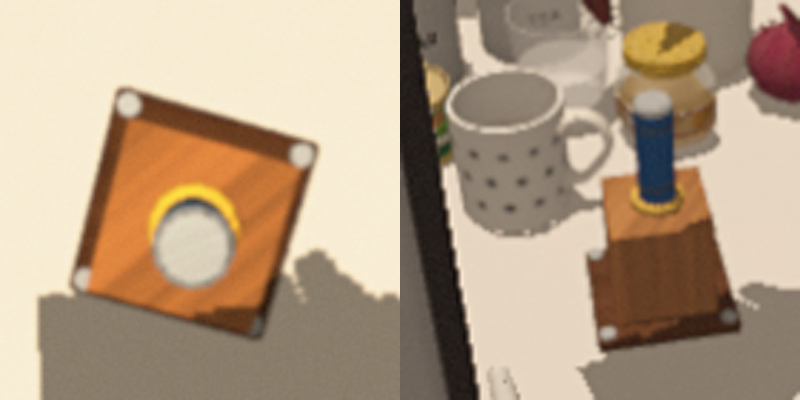

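The punch stands upright with its collar on the stand and its cap at the same height as before (0.1545 m). It is within 1 mm of the stand's centre, and the gripper is clear.

```bash
python3 -c "
from bench import *
print(job_done(), state()['time'])"
```

```text
the job is handed in; nothing more can be done
the job is handed in; nothing more can be done
```

I lifted the punch from its stand, set its point in the pit and pressed down in 0.2–0.4 mm steps. The spring snapped once: the load rose to about 12.7 N and fell to 5.8 N in a single 0.2 mm step. I stopped there, lifted off, put the punch back in the stand, let go and handed the job in.

- **Alignment before pressing:** the point was within about 0.5 mm of the pit's centre.
- **Putting it back:** the collar touched down at the height where I first gripped the punch. My force guard stopped the insertion at about 7 N.
- **Final check:** the cap is at its original measured height (0.1545 m), the punch is upright and within about 1 mm of the stand's centre, and the gripper is open and clear. The mug and honey jar look undisturbed. I did not re-check the other bystanders, but the robot went nowhere near them. The last clock reading, just before hand-in, was 42.7 s.
- **Small disagreements:** heights from the wrist camera read about 1.3 mm low, within its calibration. The hammer can't be seen, so the drop in load is the only evidence of the snap.

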